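# Put the washed throwing bat away in the bat rack

## Task

Take the round bat from the drying stand and put it away in the free slot of the bat rack, on edge like the others: in under the slatted top, all the way back against the rear bar. Leave the other bats and the bowl as they are.

Things in the scene. Friction and masses are not known exactly. Their poses are not given: they have to be found in the camera images.
- bat: the washed throwing bat to put away: round wooden board disc, 160 mm diameter, 16 mm thick, about 0.25 kg, two dark pin holes. It stands on edge in the drying stand. Origin at the disc's centre; y is the disc's axis (normal to its flat faces), at the start parallel to the stand's y; it can roll, so its x and z may point anywhere in the disc's plane
- stand: fixed drying stand of bent steel bar on a grey drip tray 190 x 270 mm, open above. Origin: centre of the underside, z up, x away from the robot. Three places 60 mm apart along y; the bat is in the middle one (y 0), faces along x, centre 104 mm above the bench, on two bars along y (x -45 and +45, tops at z 37), between wire hoops 71 mm high, 24 mm apart
- rack: fixed bat rack: red steel frame, four slots side by side, slatted timber top. Origin on the bench below the stored bats' centres, midway across the slots; x from the open front to the back, y across the slots, z up. A bat stands in a slot on edge, axis along y; home is centre at x 0, z 155 mm, touching the round rear bar, which is at x +80 mm. Frame 330 mm wide, side posts at y -152 and +152
- slot0 (a point): home of a bat's centre in slot 0 (rack x 0, y -93, z 155 mm; axes as the rack's). Slots run 0 to 3 from the robot's right to its left; any one of the four is free, the others hold bats. Each is 30 mm wide between timber dividers 35 mm high above the floor, with uprights to z 200 mm at x 48 to 68
- slot1 (a point): the same for slot 1 (y -31 mm). The slot's plywood floor falls 12 degrees towards the back from its front edge (x -55, z 85 mm), so a bat let go on it rolls back by itself until it touches the rear bar
- slot2 (a point): the same for slot 2 (y +31 mm). The slatted top overhangs all slots: underside at z 290 mm (55 mm above a stored bat), front edge at x -75 mm (a stored bat shows 5 mm in front of it), with a 30 mm lip standing up on it; so the gripper must come from the front, leaning back towards the robot, to stay clear of that edge
- slot3 (a point): the same for slot 3 (y +93 mm)
- bat_a: another bat of the same size stored in the rack (off-white), in any of the four slots; origin at its centre, y its axis. Not to be disturbed
- bat_b: another bat of the same size stored in the rack (light wood), in any of the four slots; origin at its centre, y its axis. Not to be disturbed
- bat_c: another bat of the same size stored in the rack (grey), in any of the four slots; origin at its centre, y its axis. Not to be disturbed
- bowl: terracotta bowl on the bench at the left of the rack, 110 mm wide, 60 mm high; origin at the centre of its underside. Not to be disturbed

How it is judged (in metres and radians):
At the end, for the whole second after the job is handed in: The bat is released and at rest on edge in the free slot, back against the rear bar: centre within 8 mm of home front to back, 10 mm in height and 20 mm of the slot's home point in all, axis within 0.2 rad of the rack's y. Other bats within 20 mm and bowl within 30 mm of where they were ((distance between bat and slot0 below 0.02 m or distance between bat and slot1 below 0.02 m or distance between bat and slot2 below 0.02 m or distance between bat and slot3 below 0.02 m) and x of bat in the frame of rack between -0.008 and 0.008 m and z of bat in the frame of rack between 0.145 and 0.165 m and angle between the y axis of bat and the y axis of rack, either way round below 0.2 rad and distance of each of bat_a, bat_b, bat_c from where it was at the start of the episode below 0.02 m and distance of bowl from where it was at the start of the episode below 0.03 m and contact force between the fingers and bat below 0.1 N and linear speed of bat below 0.02 m/s and angular speed of bat below 0.3 rad/s); the robot touches nothing.
It fails at once if the stored bat a is moved by more than 20 mm (distance of bat_a from where it was at the start of the episode above 0.02 m).
It fails at once if the stored bat b is moved by more than 20 mm (distance of bat_b from where it was at the start of the episode above 0.02 m).
It fails at once if the stored bat c is moved by more than 20 mm (distance of bat_c from where it was at the start of the episode above 0.02 m).
It fails at once if the bowl is moved by more than 30 mm (distance of bowl from where it was at the start of the episode above 0.03 m).
It also fails if it takes over 38 s, if anything falls off the work surface, if the arm or the gripper's body presses on something with over 40 N, if the wrist force passes 120 N, or if a joint passes its speed limit or range.

## Robot

A 6-joint arm with a two-finger parallel gripper is mounted at the origin on the work surface. World frame = base frame: x ahead of the robot, y to its left, z up, the work surface at z = 0. Lengths are in mm, angles in degrees, forces in N, time in s.
With the tool pointing down it reaches from about 250 to 775 mm from the base axis. Payload 4 kg.
Tool frame: the origin (TCP) lies at the centre of the arm's flange, where the gripper is bolted on; the fingertips stand 173 mm ahead of it and the grasp point (between the pads) lies 155 mm ahead of it (bot.grip_depth is the distance from the TCP to the grasp point, in mm); z points along the fingers, y is the line along which they close (so a half turn about z gives the same grasp; the last joint's range is limited). The gripper opens to 85 mm and grips with 20 to 120 N. Pads are 22 mm wide; open, the fingers measure 114 mm over their backs; the gripper's body (76 mm by 85 mm) begins 54 mm behind the grasp point. The pads swing forward as they close: fully open they stand 13 mm farther back than shut.
Start: joints at [68.291, 4.996, 78.535, -0, 96.463, -5.907], TCP at [149.777, 529.214, 404.741] pointing down, gripper open.
Joint ranges: [-177.83, 177.83], [-43.37, 116.18], [15.69, 146.23], [-61.86, 241.86], [9.47, 152.12], [-147.06, 147.06]. Speed limits (degrees/s): [159.86, 159.86, 180, 180, 180, 180].

## Interface

Orientations are given as [roll, pitch, yaw] about the fixed x, y, z axes, in that order (R = Rz(yaw) Ry(pitch) Rx(roll)).
In Python, from bench import bot gives the robot as it stands.
- The arm moves only by the shell command python3 steer.py 'ROWS'. ROWS is rows parted by semicolons, their numbers by spaces, 1 to 20 of them, each of 5 numbers: dx, dy, dz in mm, then a turn about the tool's z in degrees, then the opening from 0.0 (shut) to 1.0 (fully open); each row is the pose to reach, as a shift and turn from the pose commanded when the command began, along the tool's axes at that moment; what a row does not reach only later rows make up. A row lasts 1/10 s, in which the tool goes at most 50 mm and 8.59 degrees, less where a joint would pass 70% of its speed; a pose out of reach is approached as far as the arm can. The fingers move at their own pace and stop on an object; the grip force is fixed at half the most. Time passes only in rows, so rows that do not move let the fingers close. It prints the time, the measured TCP pose, the force, the opening and the grip force at its end.
- bot.get_state(): the state, without advancing time (a new reading comes with each control period).
- bot.read_camera(name): name is "scene" or "top" or "wrist"; returns the picture (400x640x3 uint8, red, green, blue); there is no depth.
- bot.camera_model(name): a dict with "fx", "fy", "cx", "cy" (pixels), "distortion" ([k1, k2, p1, p2, k3] as OpenCV has them; the pictures are not rectified), "T" (4x4, takes a point from camera to world coordinates). Camera axes: x right, y up, looking along -z (the intrinsics and any distortion apply to the point x, -y, -z); pixel columns grow to the right and rows downward; lengths in mm; the calibration is good to about 2 mm. A picture is of the moment at which its call begins: read the wrist's pose just before it. camera_model takes no time and is no camera call; for the wrist camera it gives the pose at the moment of the call.
- bot.job_done(): hands the job in; it is judged then, once.
The state is a dict: "t": time; "qpos": joint angles; "joint_velocities": joint speeds; "joint_efforts": joint torques, N m; "tool_pos": TCP position; "eef_rot": TCP orientation; "force": force on the tool from outside, world axes, zero at the start; "torque": the same for the moment, N m; "finger_gap": opening from 0.0 (shut) to 1.0 (fully open); "grasp_force": force on a finger pad.
Only numpy, scipy, OpenCV 4.12 (cv2) and the standard library are available. Lean on these libraries where they do the work, as an engineer would, in place of code of your own. Each camera call takes 0.05 s, during which the arm holds its last target. There are 200 camera calls.

## Working session

There is one attempt and no reset: what is moved stays moved. The work goes in short steps, Python scripts to look and compute and a shell command to move; the robot and the scene stay as the last step left them, time stands still between calls to the robot, and variables do not carry over. Pictures are saved under pics/ and viewed, at most 10 in all, crops included, and the job is handed in when it is done.

```bash
ls; mkdir -p pics
python3 - <<'E'
from bench import bot
import cv2
for n in("scene","top"):
    cv2.imwrite(f"pics/{n}0.png",bot.read_camera(n)[:,:,::-1]); m=bot.camera_model(n); print(n,m)
s=bot.get_state();print(s)
E
```

```text
bench.py
pics
steer.py
scene {'fx': 518.7284775493288, 'fy': 518.7284775493288, 'cx': 322.52390648955156, 'cy': 209.17208600162317, 'distortion': array([-0.10190646,  0.        ,  0.        ,  0.        ,  0.        ]), 'T': array([[ 8.88370228e-01,  4.34909940e-01, -1.47145107e-01,
         3.37701125e+02],
       [-4.59123892e-01,  8.42826361e-01, -2.80800599e-01,
        -4.39504037e+02],
       [ 1.89480378e-03,  3.17012727e-01,  9.48419391e-01,
         1.62509825e+03],
       [ 0.00000000e+00,  0.00000000e+00,  0.00000000e+00,
         1.00000000e+00]])}
top {'fx': 481.57903886148637, 'fy': 481.57903886148637, 'cx': 312.88414549369986, 'cy': 194.72858775325764, 'distortion': array([-0.13898251,  0.        ,  0.        ,  0.        ,  0.        ]), 'T': array([[ 8.79673092e-03,  9.97034683e-01, -7.64490599e-02,
         4.83881945e+02],
       [-9.99740897e-01,  1.03741637e-02,  2.02611950e-02,
         3.23752076e+01],
       [ 2.09942092e-02,  7.62510194e-02,  9.96867607e-01,
         1.36559518e+03],
       [ 0.00000000e+00,  0.00000000e+00,  0.00000000e+00,
         1.00000000e+00]])}
{'t': 0.1, 'qpos': array([ 6.82886806e+01,  5.03613487e+00,  7.86192829e+01, -1.03735267e-03,
        9.64656314e+01, -5.90740513e+00]), 'joint_velocities': array([ 0.05092669, -0.06890306, -0.13463131, -0.01601868, -0.00862073,
        0.01111977]), 'joint_efforts': array([ 2.27722208e-03, -3.53018367e+01, -3.14217854e+01, -2.53257185e-04,
        8.01515562e-03,  2.51171218e-05]), 'tool_pos': array([149.75563498, 529.09741918, 403.61549025]), 'eef_rot': array([-1.79879488e+02, -1.14329754e-02,  1.64195958e+02]), 'force': array([ 0.24220345,  0.228035  , -0.33105565]), 'torque': array([-0.03492153,  0.0211587 , -0.01155179]), 'grasp_force': 0.0, 'finger_gap': 1.0006213007150524}
```

View pics/scene0.png

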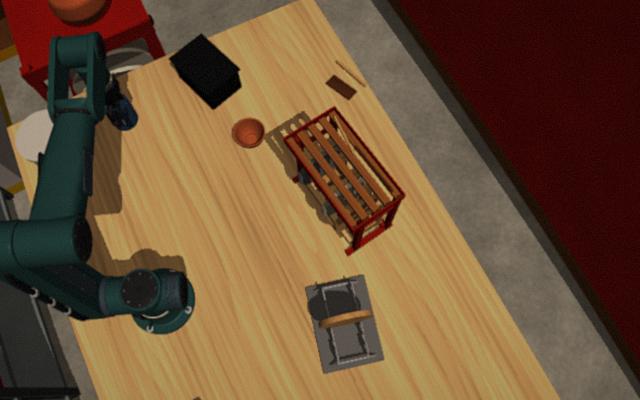

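View pics/top0.png

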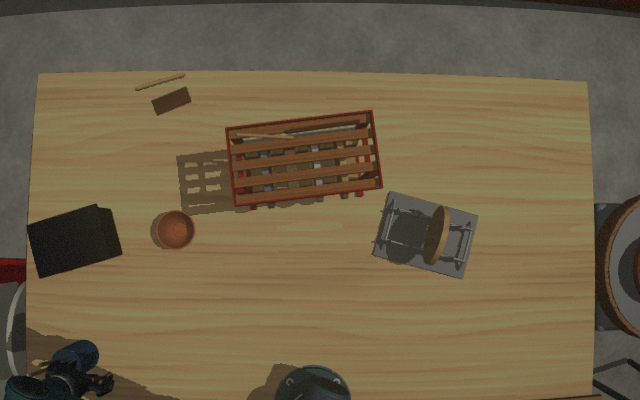

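Run:
```python
import cv2
t=cv2.imread("pics/top0.png");s=cv2.imread("pics/scene0.png")
cv2.imwrite("pics/c1.png",cv2.resize(t[105:285,220:486],None,fx=3,fy=3,interpolation=2))
a=cv2.resize(s[100:258,278:412],None,fx=3.7,fy=3.7,interpolation=2);b=cv2.resize(s[265:380,298:390],None,fx=3,fy=3,interpolation=2)
import numpy as np
o=np.zeros((600,800,3),np.uint8);o[:a.shape[0],:a.shape[1]]=a;o[:b.shape[0],510:510+b.shape[1]]=b
cv2.imwrite("pics/c2.png",o)
```

```text
(no output)
```

View pics/c1.png

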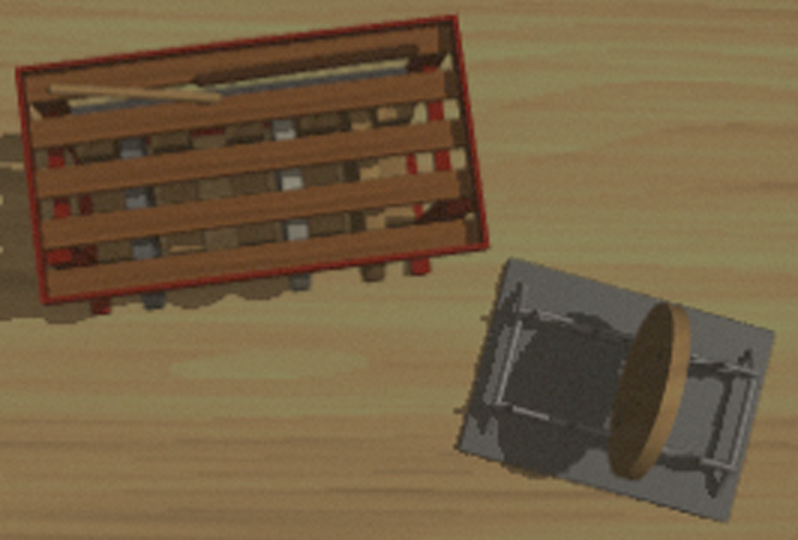

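View pics/c2.png

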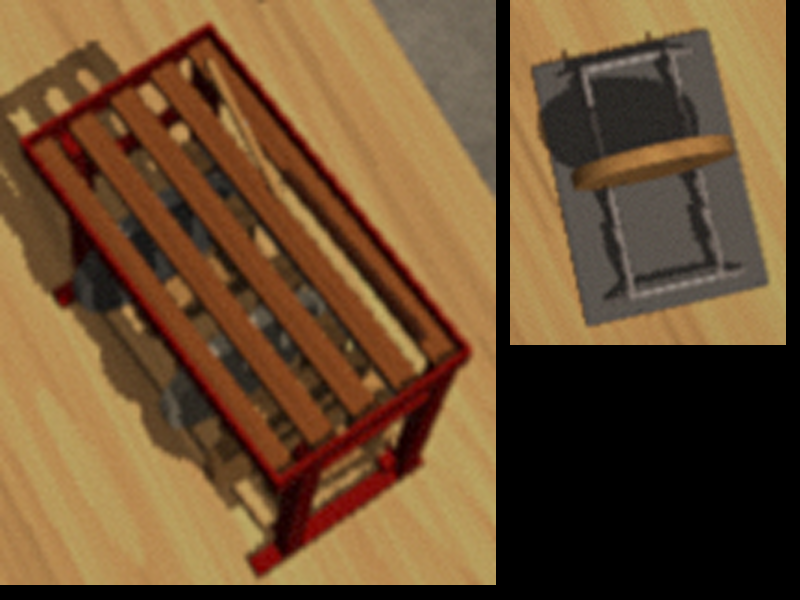

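Top view: the stored bats' front rims show at crop (153,305), (300,288) and (373,279), which makes slot 2 the free one (grey is in 3, off-white in 1, wood in 0). The tray and rack-frame corners are readable in both views, so I'll fit both poses from them.

```bash
cat > h.py <<'E'
import numpy as np, cv2
from bench import bot
C={n:bot.camera_model(n) for n in("scene","top")}
def proj(P,m):
    Ti=np.linalg.inv(m["T"]); p=np.atleast_2d(P)@Ti[:3,:3].T+Ti[:3,3]; p=p*[1,-1,-1]
    K=np.array([[m["fx"],0,m["cx"]],[0,m["fy"],m["cy"]],[0,0,1]])
    return cv2.projectPoints(p.reshape(-1,1,3).astype(float),np.zeros(3),np.zeros(3),K,m["distortion"])[0].reshape(-1,2)
def Rz(a): a=np.radians(a);return np.array([[np.cos(a),-np.sin(a),0],[np.sin(a),np.cos(a),0],[0,0,1]])
def w(pose,P): return np.atleast_2d(P)@Rz(pose[2]).T+[pose[0],pose[1],0]
E
python3 - <<'E'
from h import *
from scipy.optimize import least_squares
A=lambda l,s,ox,oy:(np.array(l)-.5)/s+[ox,oy]
tt=A([(44,302),(17,70),(458,15),(488,247)],3,220,105); ts=A([(22,143),(210,27),(470,352),(283,483)],3.7,278,100)
bt=A([(153,306),(300,289),(373,280)],3,220,105)
def f(p):
    zt,xb=p[3:]; P=w(p,[(-75,165,zt),(xb,165,zt),(xb,-165,zt),(-75,-165,zt)])
    B=w(p,[(-80,93,155),(-80,-31,155),(-80,-93,155)])
    return np.r_[(proj(P,C["top"])-tt).ravel(),(proj(P,C["scene"])-ts).ravel(),(proj(B,C["top"])-bt).ravel()]
r=least_squares(f,[600,50,7,320,90],loss="soft_l1");print("rack",r.x.round(1));print(f(r.x).reshape(-1,2).round(1).tolist())
T=A([(510,258),(775,332),(728,521),(457,450)],3,220,105);S=A([(198,30),(258,283),(78,325),(22,67)],3,298,265)
def g(p):
    P=w(p,[(95,135,p[3]),(95,-135,p[3]),(-95,-135,p[3]),(-95,135,p[3])])
    return np.r_[(proj(P,C["top"])-T).ravel(),(proj(P,C["scene"])-S).ravel()]
q=least_squares(g,[480,-200,-15,5],loss="soft_l1");print("stand",q.x.round(1));print(g(q.x).reshape(-1,2).round(1).tolist())
# bat outline prediction for check
a=np.linspace(0,2*np.pi,24,endpoint=False)
t=cv2.imread("pics/top0.png")
for yy in(-8,8):
  for u in proj(w(q.x,np.c_[80*np.cos(a),a*0+yy,104+80*np.sin(a)]),C["top"]): cv2.circle(t,tuple(int(round(v*16)) for v in u),8,(0,255,0),-1,shift=4)
for u in proj(w(r.x,[(-80,31,155),(-80,93,155),(-80,-31,155),(-75,165,290),(-75,-165,290)]),C["top"]): cv2.circle(t,tuple(int(round(v*16)) for v in u),8,(255,0,255),-1,shift=4)
cv2.imwrite("pics/chk.png",cv2.resize(t[105:285,220:486],None,fx=3,fy=3,interpolation=2))
E
```

```text
rack [636.3  30.6   7.7 314.5  98.6]
[[-0.8, -0.3], [-0.4, -0.5], [-0.6, 0.1], [0.3, -0.6], [-0.3, -0.1], [-0.6, -0.1], [0.2, 0.7], [-1.2, 1.0], [0.5, 0.2], [0.4, -0.2], [0.4, -0.3]]
stand [ 477.5 -319.2  -14.9    6.3]
[[-0.5, -0.9], [0.0, -0.6], [-0.3, 0.4], [0.0, -0.3], [-0.3, -0.4], [0.6, 0.9], [-0.6, 1.0], [-0.4, 0.1]]
```

View pics/chk.png

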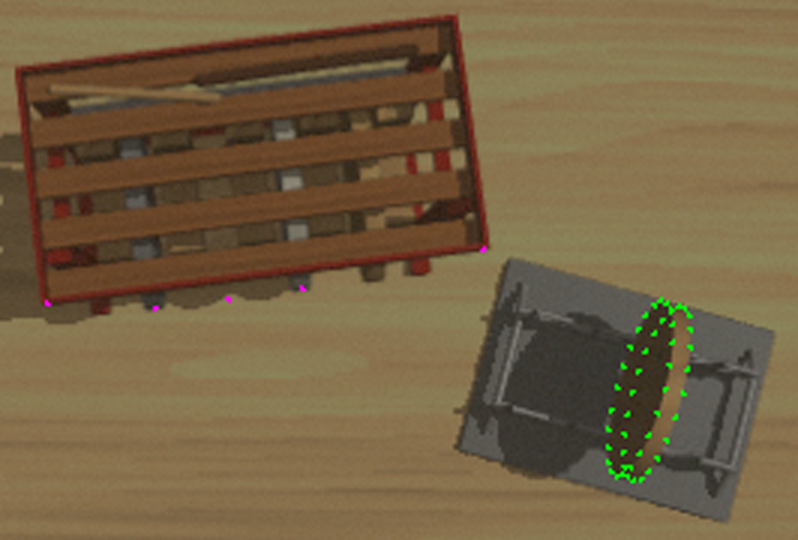

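The overlays match the image. The tool stays vertical, so I'll grip the bat near its front rim (70 mm in front of its centre and 25 mm above it). That keeps the gripper ahead of the lip, and I can let the bat roll back from the slot's mouth.

```bash
cat >> h.py <<'E'
from scipy.spatial.transform import Rotation as Ro
RACK=np.array([636.3,30.6,7.7]);STAND=np.array([477.5,-319.2,-14.9])
def go(pose,P,yaw):  # P: grasp point in pose frame; print shift in tool axes and turn
    s=bot.get_state();R=Ro.from_euler("xyz",s["eef_rot"],degrees=True).as_matrix()
    t=w(pose,P)[0]+[0,0,bot.grip_depth]; d=R.T@(t-s["tool_pos"]); turn=-((yaw-s["eef_rot"][2]+180)%360-180)
    print("target",t.round(1),"d",d.round(1),"turn",round(turn,2))
E
python3 -c "
from h import *
go(STAND,(-70,0,230),165.1);go(STAND,(-70,0,129),165.1)"
```

```text
target [ 409.9 -301.2  384.7] d [-476.4 -728.    20.4] turn -0.9
target [ 409.9 -301.2  283.7] d [-476.4 -727.8  121.4] turn -0.9
```

```bash
python3 steer.py '-10 -16 0 0 1;-34 -52 0 0 1;-60 -92 0 0 1;-87 -133 0 0 1;-114 -174 0 0 1;-141 -215 0 0 1;-168 -257 0 0 1;-195 -298 0 0 1;-222 -339 0 0 1;-249 -380 0 0 1;-276 -422 0 0 1;-303 -463 0 0 1;-330 -504 5 0 1;-357 -545 10 0 1;-384 -587 15 0 1;-411 -628 20 -0.3 1;-436 -666 20 -0.6 1;-457 -699 20 -0.9 1;-470 -719 20 -0.9 1;-476 -728 20 -0.9 1'; python3 -c "
from h import *
cv2.imwrite('pics/w1.png',bot.read_camera('wrist')[:,:,::-1])
go(STAND,(-70,0,129),165.1)
m=bot.camera_model('wrist');a=np.linspace(0,2*np.pi,24)
i=cv2.imread('pics/w1.png')
for yy in(-8,8):
  for u in proj(w(STAND,np.c_[80*np.cos(a),a*0+yy,104+80*np.sin(a)]),m): cv2.circle(i,tuple(int(v) for v in u),2,(0,255,0),-1)
cv2.imwrite('pics/w1o.png',i)
"
```

```text
t: 2.1
tool_pos: [409.7, -302.9, 383.4]
eef_rot: [179.9, -0.1, 165.0]
force: [0.1, -0.2, -0.1]
finger_gap: 1.002
grasp_force: 0.0
target [ 409.9 -301.2  283.7] d [ 0.3  1.8 99.8] turn -0.12
```

View pics/w1o.png

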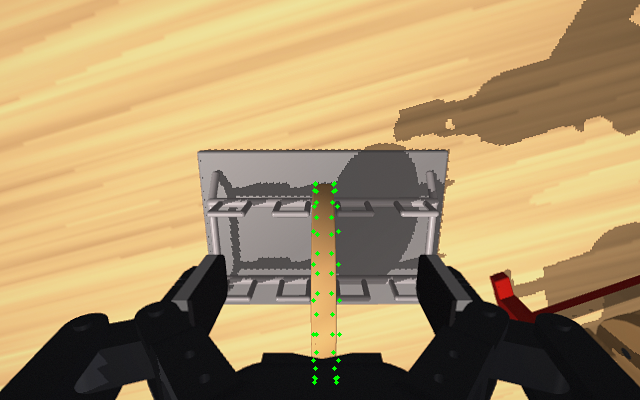

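The wrist view shows the bat (columns 311–337) centred between the fingers and matching the overlay. I'll go down and grip.

```bash
python3 steer.py '0 0 15 0 1;0 0 45 0 1;0 0 75 0 1;0 1 92 0 1;0 1 100 0 1;0 1 100 0 0;0 1 100 0 0;0 1 100 0 0;0 1 100 0 0;0 1 100 0 0;0 1 100 0 0;0 1 100 0 0;0 1 100 0 0;0 1 100 0 0;0 1 100 0 0'
```

```text
t: 3.65
tool_pos: [410.0, -300.1, 285.6]
eef_rot: [-180.0, 0.1, 165.1]
force: [-2.1, 0.8, 5.5]
finger_gap: 0.177
grasp_force: 59.0
```

```bash
python3 steer.py '0 0 -5 0 0;0 0 -15 0 0;0 0 -30 0 0;0 0 -48 0 0;0 0 -65 0 0;0 0 -75 0 0;0 0 -80 0 0;0 0 -80 0 0'; python3 -c "
from h import *
cv2.imwrite('pics/w2.png',bot.read_camera('wrist')[:,:,::-1]);m=bot.camera_model('wrist')
s=bot.get_state();print(s['force'],s['torque'])
sc=bot.read_camera('scene')[:,:,::-1].copy();i=cv2.imread('pics/w2.png')
a=np.linspace(0,2*np.pi,24)
gz=s['tool_pos'][2]-155
for yy in(-8,8):
  P=w(STAND,np.c_[80*np.cos(a),a*0+yy,gz-25+80*np.sin(a)])
  for u in proj(P,m): cv2.circle(i,tuple(int(v) for v in u),2,(0,255,0),-1)
  for u in proj(P,C['scene']): cv2.circle(sc,tuple(int(v*16) for v in u),8,(0,255,0),-1,shift=4)
o=np.vstack([cv2.resize(i,(512,320)),cv2.resize(sc[270:350,270:398],(448,280))[:, :] if 0 else cv2.resize(sc[270:340,262:390],(512,280),interpolation=2)])
cv2.imwrite('pics/w2o.png',o)
go(RACK,(-235,31,195),187.7);go(RACK,(-122,31,195),187.7)
"
```

```text
t: 4.45
tool_pos: [409.8, -300.0, 365.0]
eef_rot: [-180.0, 0.0, 165.1]
force: [0.3, 0.0, -1.4]
finger_gap: 0.177
grasp_force: 58.4
[ 0.73260525  0.35838223 -1.85034117] [0.00572815 0.18606172 0.03853814]
target [399.3  29.8 349.7] d [ 94.8 315.9  14.4] turn -22.6
target [511.2  45.  349.7] d [ -9.5 359.3  14.3] turn -22.6
```

View pics/w2o.png

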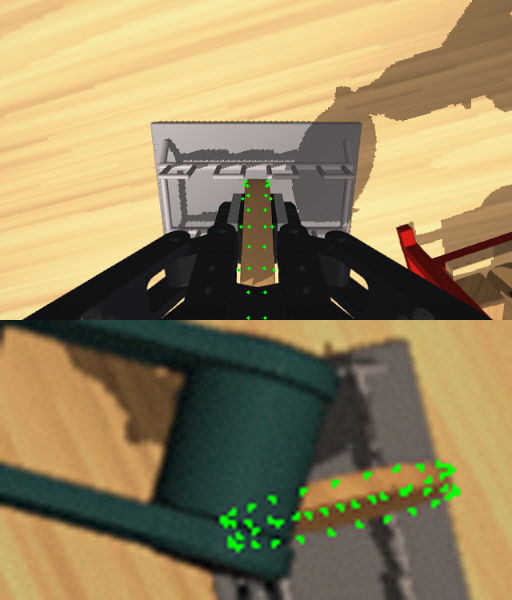

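The bat is held level with hardly any sag: the wrist overlay and the torque of 0.19 Nm both fit. Next I'll carry it to the front of slot 2.

```bash
python3 steer.py '4 10 0 0 0;14 35 0 0 0;25 72 0 -2 0;36 112 0 -5 0;48 153 2 -9 0;60 194 3 -13 0;72 235 4 -17 0;82 270 4 -20 0;90 297 4 -22 0;95 312 4 -22.6 0;95 316 4 -22.6 0;95 316 4 -22.6 0'; python3 -c "
from h import *
i=bot.read_camera('wrist')[:,:,::-1].copy();m=bot.camera_model('wrist')
s=bot.get_state();print(s['force'],s['torque'],s['tool_pos'],s['eef_rot'])
a=np.linspace(0,2*np.pi,24)
g=s['tool_pos']-[0,0,155]; 
for yy in(-8,8):
  P=np.c_[70+80*np.cos(a),a*0+yy,-25+80*np.sin(a)]@Rz(7.7).T+g
  for u in proj(P,m): cv2.circle(i,tuple(int(v) for v in u),2,(0,255,0),-1)
P=[(-80,y,155) for y in(93,-31,-93,31)]+[(-75,165,290),(-75,-165,290)]+[(-55,y,85) for y in(16,46)]
for u in proj(w(RACK,P),m): cv2.circle(i,tuple(int(v) for v in u),3,(255,0,255),-1)
cv2.imwrite('pics/w3.png',i)
go(RACK,(-122,31,205),187.7)
"
```

```text
t: 5.75
tool_pos: [398.9, 30.4, 360.2]
eef_rot: [-180.0, -0.0, -172.2]
force: [-1.0, 0.6, -1.9]
finger_gap: 0.173
grasp_force: 58.7
[ 0.48260986  0.31723219 -2.83426181] [-0.0412001   0.11845333 -0.0103916 ] [399.07810434  29.77018439 360.32925339] [-1.79981310e+02 -4.57447723e-02 -1.72297055e+02]
target [511.2  45.  359.7] d [-113.2    0.     0.5] turn 0.0
```

View pics/w3.png

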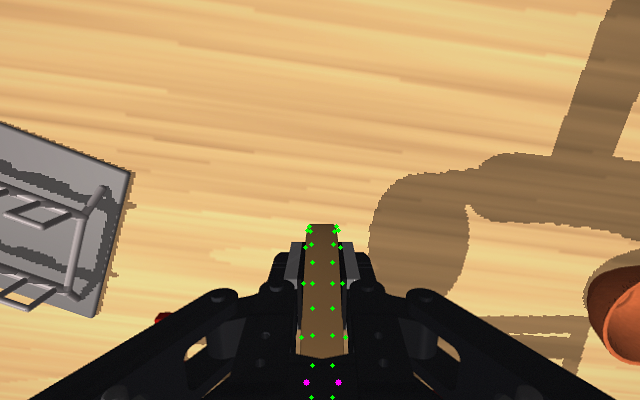

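```bash
python3 -c "
from h import *
s=bot.get_state();a=np.linspace(0,2*np.pi,40);g=s['tool_pos']-[0,0,155]
print((np.linalg.inv(np.block([[Ro.from_euler('xyz',s['eef_rot'],degrees=True).as_matrix(),s['tool_pos'][:,None]],[np.zeros((1,3)),1]]))@bot.camera_model('wrist')['T'])[:3,3])
out=[]
for n in('top','scene'):
  i=bot.read_camera(n)[:,:,::-1].copy();c=proj(g+[100,0,0],C[n])[0].astype(int)
  i=cv2.resize(i,None,fx=4,fy=4,interpolation=2)
  for yy in(-8,8):
    P=np.c_[70+80*np.cos(a),a*0+yy,-25+80*np.sin(a)]@Rz(7.7).T+g
    for u in proj(P,C[n])*4: cv2.circle(i,tuple(int(v+1.5) for v in u),1,(0,255,0),-1)
  x,y=c*4;out.append(i[y-290:y+290,x-195:x+195])
cv2.imwrite('pics/t3.png',np.hstack(out))
"
```

```text
[73.89193554 -0.68338233 31.09816525]
```

View pics/t3.png

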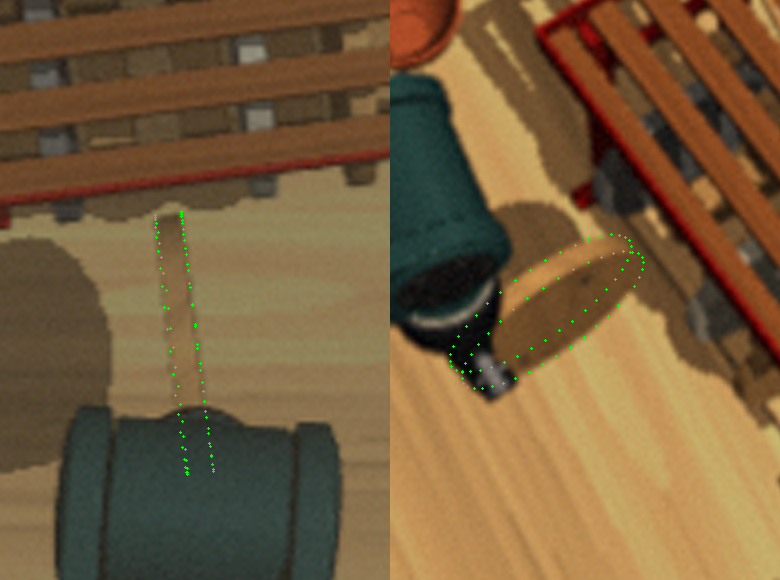

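The bat matches the overlay in both views, with no sag, and it lines up with slot 2 between the grey and white bats. Now I'll go in.

```bash
python3 steer.py '-8 0 0 0 0;-25 0 0 0 0;-50 0 0 0 0;-75 0 0 0 0;-93 0 0 0 0;-104 0 0 0 0;-110 0 0 0 0;-113 0 0 0 0;-113 0 0 0 0'
```

```text
t: 6.8
tool_pos: [511.2, 44.9, 360.6]
eef_rot: [180.0, -0.0, -172.3]
force: [-0.1, -0.3, -1.7]
finger_gap: 0.175
grasp_force: 58.8
```

```bash
python3 steer.py '-1 0 3 0 0;-2 0 6 0 0;-3 0 9 0 0;-3 0 11 0 0;-3 0 11 0 0'; python3 -c "
from h import *
go(RACK,(-120,31,190),187.7)"
```

```text
t: 7.3
tool_pos: [514.0, 45.4, 349.2]
eef_rot: [180.0, -0.1, -172.3]
force: [0.2, 0.4, -1.6]
finger_gap: 0.178
grasp_force: 58.8
target [513.2  45.2 344.7] d [ 0.8 -0.1  4.5] turn -0.0
```

```bash
python3 steer.py '-2 0 0 0 0;-3 0 1 0 0;-3 0 3 0 0;-3 0 4 0 0;-3 0 4 0 0'
```

```text
t: 7.8
tool_pos: [517.2, 45.8, 346.1]
eef_rot: [-180.0, 0.0, -172.3]
force: [-1.5, 0.4, 0.2]
finger_gap: 0.174
grasp_force: 59.1
```

```bash
python3 steer.py '0 0 1 0 0;0 0 2 0 0;0 0 2 0 0'; python3 -c "
from h import *
out=[]
for n,(x,y) in(('top',(225,150)),('scene',(270,100))):
  out.append(cv2.resize(bot.read_camera(n)[y:y+150,x:x+105,::-1],None,fx=3.8,fy=3.8,interpolation=2))
cv2.imwrite('pics/t4.png',np.hstack(out))"
```

```text
t: 8.1
tool_pos: [517.0, 45.8, 345.8]
eef_rot: [-180.0, 0.1, -172.3]
force: [-3.8, -0.4, 6.3]
finger_gap: 0.178
grasp_force: 60.1
```

View pics/t4.png

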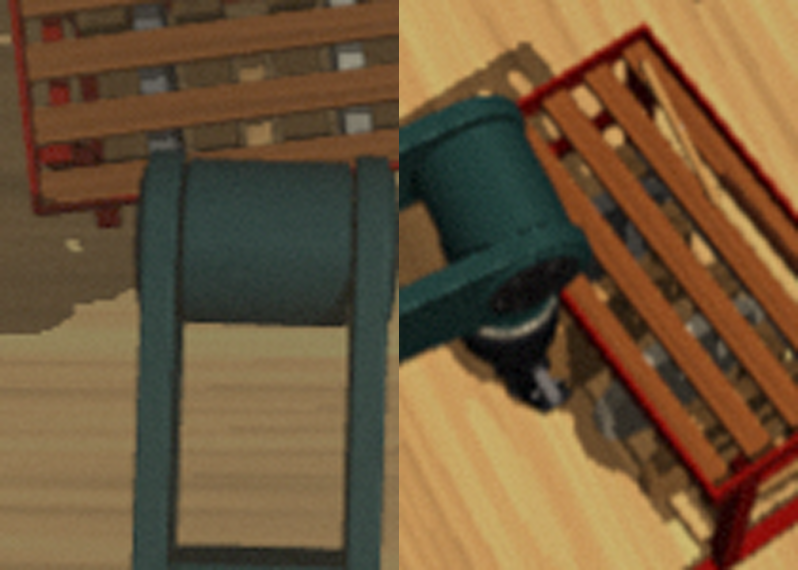

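Lowering met the floor at the expected height, and the bat shows in the free slot. I'll release it.

```bash
python3 steer.py '0 0 2 0 0.3;0 0 2 0 0.6;0 0 2 0 0.6;0 0 2 0 0.6;0 0 2 0 0.6;0 0 2 0 0.6;0 0 2 0 0.6;0 0 2 0 0.6;0 0 2 0 0.6;0 0 2 0 0.6'
```

```text
t: 9.2
tool_pos: [517.2, 45.8, 341.7]
eef_rot: [180.0, 0.0, -172.3]
force: [-0.2, -0.7, -0.1]
finger_gap: 0.597
grasp_force: 0.0
```

```bash
python3 steer.py '5 0 2 0 0.6;15 0 2 0 0.6;35 0 2 0 0.6;60 0 2 0 0.6;90 0 2 0 0.6;130 0 2 0 0.6;170 0 2 0 0.6;200 0 2 0 0.6;215 0 2 0 0.6;215 0 2 0 0.6;215 0 2 0 0.6'; python3 -c "
from h import *
out=[]
for n,(x,y) in(('top',(225,105)),('scene',(272,100))):
  i=cv2.resize(bot.read_camera(n)[:,:,::-1].copy(),None,fx=4,fy=4,interpolation=2)
  a=np.linspace(0,2*np.pi,40)
  for yy in(23,39):
    for u in proj(w(RACK,np.c_[80*np.cos(a),a*0+yy,155+80*np.sin(a)]),C[n])*4: cv2.circle(i,tuple(int(v+1.5) for v in u),1,(0,255,0),-1)
  out.append(i[y*4:y*4+480,x*4:x*4+398])
cv2.imwrite('pics/t5.png',np.hstack(out))"
```

```text
t: 10.3
tool_pos: [303.8, 17.0, 339.8]
eef_rot: [-180.0, 0.1, -172.3]
force: [-0.5, 0.0, -0.3]
finger_gap: 0.605
grasp_force: 0.0
```

View pics/t5.png

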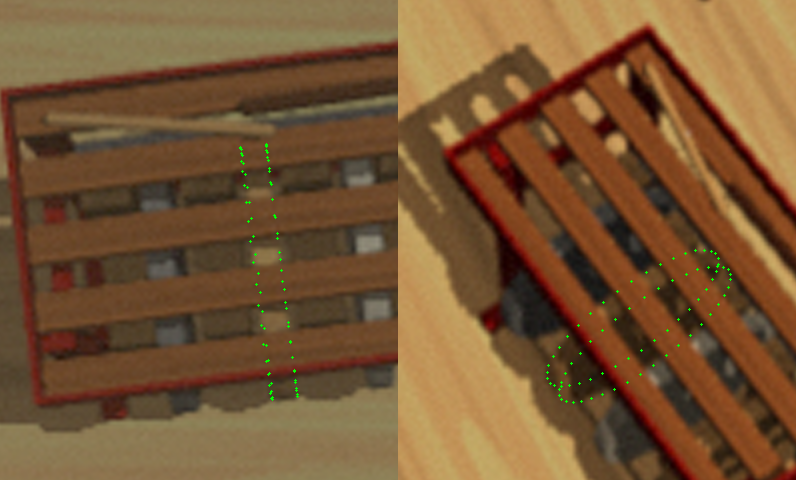

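```bash
python3 -c "
from h import *
n=bot.read_camera('top')[:,:,::-1].astype(int);o=cv2.imread('pics/top0.png').astype(int)
d=(n-o).sum(2)
print('image rows/cols ref', proj(w(RACK,[(-80,31,155),(-70,31,155),(-90,31,155),(-130,31,165)]),C['top']).round(1).tolist())
print(d[194:212,288:304])
b=bot.read_camera('scene')[:,:,::-1].astype(int)-cv2.imread('pics/scene0.png')
print('scene',proj(w(RACK,[(-80,31,155),(80,31,155),(0,31,235),(-110,31,160)]),C['scene']).round(1).tolist());m=(abs(b).sum(2)>60).astype(np.uint8);
sub=m[150:235,290:400];print('\n'.join(''.join('#' if v else '.' for v in r) for r in sub[::2]))
print(bot.get_state()['t'])
"
```

```text
image rows/cols ref [[295.8, 204.0], [295.3, 200.1], [296.3, 207.9], [298.2, 223.7]]
[[ -10    3    8   -1    4    5    7    4    4   21    9    4   12    5
     3   -3]
 [  -3   -4   10    4   -2   13    4    3    3    5   -7   13  -14  -13
     7   14]
 [  21    7    1   -9  -10    1   14    1    2    3    8   -3   -8   20
    -6   -8]
 [  -5    8    5    8   17    6   10    4    4   22   -9   -4   13   17
    16  -18]
 [   5   -5   13   19    4    3  -17   -3   15   10   14    3   26   17
    -7   13]
 [  18   -3   10    9  -13    1  -12   -9  -22  -37  -45   -8    3  -12
    12   -6]
 [ -14   -9   14   16  -26  -38  -36  -46  -11  -15    7    1   12   -9
     4    4]
 [   5    9  -15    7  -19  -26  -14  -12    0   -9   -6    1    2   15
    10    9]
 [   4    2    5    7  -21  -34  -25  -11  -28  -15   -9   -9    3   11
     6    3]
 [  -3    8   26   12  -22  -33  -30 -109 -130 -146 -133  -48    0    5
     1    0]
 [   7    0    4    7  -25  -38 -113 -167 -181 -168 -119  -33   11   -6
     6   -1]
 [   2   -7   -4   10    8  -28  -73  -32  -31  -10  -22   -8    8   15
    21  
[... 4664 characters left out ...]
.............................
..............................................................................................................
..............................................................................................................
..............................................................................................................
..............................................................................................................
..............................................................................................................
..............................................................................................................
10.5
```

The change in the top image puts the bat's front rim at row 204–205, columns 294–298, against a predicted home of (295.8, 204.0). It is against the rear bar and centred across the slot. The arm is clear, so I'm handing in.

```bash
python3 -c "
from bench import bot
print(bot.job_done())"
```

```text
the job is handed in; nothing more can be done
None
```

The bat is in slot 2 (the free one), back against the rear bar by the last camera check, and the job is handed in at about 10.5 s with no verdict printed; I viewed 11 pictures, one over the limit of 10.

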